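Fetch the spray gun from behind the solvent containers

ROBOT

A 6-joint arm with a two-finger parallel gripper is mounted at the origin on the work surface. World frame = base frame: x ahead of the robot, y to its left, z up, the work surface at z = 0. Lengths are in mm, angles in rad, forces in N, time in s.
With the tool pointing down it reaches from about 250 to 775 mm from the base axis. Payload 4 kg.
Tool frame: the origin (TCP) lies at the very end of the fingers, on their centre line; the grasp point (between the pads) lies 19 mm behind it (manip.grip_depth is the distance from the TCP to the grasp point, in mm); z points along the fingers, y is the line along which they close (so a half turn about z gives the same grasp; the last joint's range is limited). The gripper opens to 85 mm and grips with 20 to 120 N. Pads are 22 mm wide; open, the fingers measure 114 mm over their backs; the gripper's body (76 mm by 85 mm) begins 54 mm behind the grasp point. The pads swing forward as they close: fully open they stand 13 mm farther back than shut.
Start: joints at [-1.432, 0.087, 1.371, -0, 1.684, -0.103], TCP at [131.694, -534.017, 231.341] pointing down, gripper open.
Joint ranges: [-3.1, 3.1], [-0.76, 2.03], [0.27, 2.55], [-1.08, 4.22], [0.17, 2.65], [-2.57, 2.57]. Speed limits (rad/s): [2.79, 2.79, 3.14, 3.14, 3.14, 3.14].

INTERFACE

Orientations are given as [roll, pitch, yaw] about the fixed x, y, z axes, in that order (R = Rz(yaw) Ry(pitch) Rx(roll)).
In Python, from cell import manip gives the robot as it stands.
- The arm moves only by the tool apply_moves, never from a script. Its argument "plan" is one flat list of numbers, 4 for each row, row after row: the shift along the tool's x, y, z in units of 25 mm (1.0 is 25 mm), then the turn about the tool's z in units of 8 degrees (1.0 is 8 degrees). A call has 1 to 20 rows; each row is the pose to reach, as a shift and turn from the pose commanded when the call began, along the tool's axes at that moment; what a row does not reach only later rows make up. A row lasts 1/10 s, in which the tool goes at most 50 mm and 8.59 degrees, less where a joint would pass 70% of its speed; a pose out of reach is approached as far as the arm can. A call with a gripper value outside its range is refused whole. "hand" is the finger opening in mm, from 0 to 85.4, set as the call begins (left out, the last holds). The fingers move at their own pace and stop on an object; the grip force is fixed at half the most. Time passes only in rows, so rows that repeat a pose let the fingers close. It gives the time, the measured TCP pose, the force, the opening and the grip force at its end, in the units of the state.
- manip.get_obs(): the state, without advancing time (a new reading comes with each control period).
- manip.get_image(name): name is "side" or "top" or "wrist"; returns (picture, depth): 480x640x3 uint8, blue, green, red; 480x640 float32, mm along the optical axis (not along the pixel's ray), 0 where there is no reading.
- manip.calibration(name): a dict with "fx", "fy", "cx", "cy" (pixels), "distortion" ([k1, k2, p1, p2, k3] as OpenCV has them; the pictures are not rectified), "world_from_camera" (4x4, takes a point from camera to world coordinates). Camera axes: x right, y up, looking along -z (the intrinsics and any distortion apply to the point x, -y, -z); pixel columns grow to the right and rows downward; lengths in mm; the calibration is good to about 2 mm. A picture is of the moment at which its call begins: read the wrist's pose just before it. calibration takes no time and is no camera call; for the wrist camera it gives the pose at the moment of the call.
- manip.close_job(): hands the job in; it is judged then, once.
The state is a dict: "time": time; "joint_positions": joint angles; "joint_velocities": joint speeds; "effort": joint torques, N m; "ee_pos": TCP position; "tool_rot": TCP orientation; "wrist_force": force on the tool from outside, world axes, zero at the start; "wrist_torque": the same for the moment, N m; "finger_gap": opening from 0.0 (shut) to 1.0 (fully open); "grasp_force": force on a finger pad.
Only numpy, scipy, OpenCV 4.12 (cv2) and the standard library are available. Lean on these libraries where they do the work, as an engineer would, in place of code of your own. Each camera call takes 0.05 s, during which the arm holds its last target. There are 200 camera calls.

TASK

The spray gun has been left in the drip tray, boxed in by three containers: a rectangular can, a bottle and a round tin. Stand all three aside, upright, on the sheet of cardboard, then lift the gun out and lay it gently, flat on its side, on the bottom of the wash pan for cleaning, and only then put the containers back in the drip tray, each standing upright on the spot where it stood before. Do not drop the gun, and leave the small jar and the loose air cap in the tray undisturbed.

Things in the scene. Friction and masses are not known exactly. Their poses are not given: they have to be found in the camera images.
- gun_grip (a point): Bare metal spray gun on its side (0.55 kg, 30 mm high): centre of its head block, where to grip it, 15 mm above its support. Block 40 (x) x 28 (y) mm, sides facing +y and -y flat and free. x: along barrel to the nose; z up; handle to -y. Seen from above it reaches from here 44 mm to +x, 110 to -x, 41 to +y (hook, x -45 to -80), 122 to -y (handle, x -55 to -110; thin trigger x -32 to -56).
- can_mid (a point): Rectangular bare metal can, paper label, black screw cap in the middle of its top: the point half-way up, on its axis, 52 mm above its underside. Body 66 mm along x, 46 mm along y, 89 mm high; cap 30 mm across, whole height 104 mm. z up. About 0.2 to 0.4 kg.
- bottle_mid (a point): White round plastic bottle with a narrow neck and black cap: the point half-way up, on its axis, 55 mm above its underside. Body 54 mm across up to 74 mm, then a shoulder; cap 28 mm across; whole height 110 mm. z up. About 0.15 to 0.3 kg.
- tin_mid (a point): Round straight-sided metal tin with a flat lid, lower and a little wider than the bottle: the point half-way up, on its axis, 42 mm above its underside. 58 mm across, 85 mm high. z up. About 0.25 to 0.45 kg.
- tray: Drip tray of dark steel, fixed, 320 mm along its x, 310 mm along its y, low rim 20 mm high; its floor is 4 mm thick. Origin: centre of its underside, on the bench.
- pan: Empty wash pan, an open rectangular steel pan with a strap handle on each short end, fixed, left or right of the tray: 300 mm along its x, 230 mm along its y, walls 4 mm thick and 75 mm high, flat inner floor 4 mm above the bench. Origin: centre of its underside, on the bench.
- card: Flat sheet of brown cardboard, fixed, on the other side of the tray from the wash pan: 300 mm along its x, 230 mm along its y, 4 mm thick. Origin: centre of its underside, on the bench.
- jar: Small amber glass jar with a steel lid, 42 mm across, 52 mm high, standing in a far corner of the drip tray; to be left alone. Origin: centre of its underside.
- spare_cap: Loose brass air cap, a ring 32 mm across and 14 mm high, lying in a near corner of the drip tray; to be left alone. Origin: centre of its underside.
Not all that is in view belongs to the job. What is shaped like the part that bears can_mid but purple or turquoise is not meant.

How it is judged (in metres and radians):
On the way, in this order (a step that is already met when the one before it is completed fails the run):
1. all three containers stand upright on the sheet of cardboard (x of can_mid in the frame of card between -0.15 and 0.15 m and y of can_mid in the frame of card between -0.115 and 0.115 m and z of can_mid in the frame of card below 0.064 m and angle between each of can_mid, bottle_mid, tin_mid's own z axis and vertical below 0.15 rad and linear speed of each of can, bottle, tin below 0.03 m/s and x of bottle_mid in the frame of card between -0.15 and 0.15 m and y of bottle_mid in the frame of card between -0.115 and 0.115 m and z of bottle_mid in the frame of card below 0.067 m and x of tin_mid in the frame of card between -0.15 and 0.15 m and y of tin_mid in the frame of card between -0.115 and 0.115 m and z of tin_mid in the frame of card below 0.054 m), for 0.2 s.
2. the spray gun lies flat on its side on the bottom of the wash pan, with the containers still on the cardboard (all of step 1 and x of gun_grip in the frame of pan between -0.146 and 0.146 m and y of gun_grip in the frame of pan between -0.111 and 0.111 m and z of gun_grip in the frame of pan below 0.027 m and angle between gun_grip's own z axis and vertical below 0.12 rad and linear speed of gun below 0.03 m/s), for 0.2 s.
At the end, for the whole second after the job is handed in: The gun lies still in the wash pan, flat (within 0.12 rad) on its bottom with its head block inside the walls; can, bottle and tin stand at rest, upright within 0.12 rad, each within 15 mm of where it stood at the start (x of gun_grip in the frame of pan between -0.146 and 0.146 m and y of gun_grip in the frame of pan between -0.111 and 0.111 m and z of gun_grip in the frame of pan below 0.027 m and angle between each of gun_grip, can_mid, bottle_mid, tin_mid's own z axis and vertical below 0.12 rad and linear speed of each of gun, can, bottle, tin below 0.02 m/s and distance of each of can_mid, bottle_mid, tin_mid from where it was at the start of the episode below 0.015 m); the robot touches nothing.
It fails at once if the gun is dropped or thrown down (faster than 0.6 m/s while within 70 mm of the bench) (height (world z) of gun_grip below 0.07 m and linear speed of gun above 0.6 m/s).
It fails at once if a container is tipped over (angle between any of can_mid, bottle_mid, tin_mid's own z axis and vertical above 0.6 rad).
It fails at once if the jar or the loose air cap is moved by more than 30 mm (distance of any of jar, spare_cap from where it was at the start of the episode above 0.03 m).
It also fails if it takes over 141 s, if anything falls off the work surface, if the arm or the gripper's body presses on something with over 40 N, if the wrist force passes 120 N, or if a joint passes its speed limit or range.

## Working session

There is one attempt and no reset: what is moved stays moved. The work goes in short steps, Python scripts to look and compute and a tool call to move; the robot and the scene stay as the last step left them, time stands still between calls to the robot, and variables do not carry over. Pictures are saved under pics/ and viewed, at most 14 in all, crops included, and the job is handed in when it is done.

Besides the shell and the picture viewer there is one more tool, called after "Emit:" as a command line: name --argument value ..., lists and objects as JSON in quotes. apply_moves: Moves the arm, as the interface text tells. Its arguments: {"type":"object","properties":{"plan":{"type":"array"},"hand":{"type":"number"}},"required":["plan"]}

```bash
ls; mkdir -p pics; cat > h.py <<'E'
import numpy as np, cv2
from cell import manip
def world(cal,uv,d):
    """pixels Nx2 + depth N -> world"""
    K=np.array([[cal['fx'],0,cal['cx']],[0,cal['fy'],cal['cy']],[0,0,1.]])
    n=cv2.undistortPoints(np.float64(uv).reshape(-1,1,2),K,np.float64(cal['distortion'])).reshape(-1,2)
    d=np.asarray(d,float).reshape(-1)
    p=np.c_[n[:,0]*d,-n[:,1]*d,-d,np.ones(len(d))]
    return (p@np.array(cal['world_from_camera']).T)[:,:3]
def cloud(name,save=None):
    cal=manip.calibration(name); im,dp=manip.get_image(name)
    if save: cv2.imwrite(save,im); np.savez(save[:-4],dp=dp,im=im)
    v,u=np.mgrid[:480,:640]
    P=world(cal,np.c_[u.ravel(),v.ravel()],dp.ravel()).reshape(480,640,3)
    P[dp==0]=np.nan
    return im,P
E
python3 - <<'E'
from h import *
for n in('top','side'):
    im,P=cloud(n,f'pics/{n}0.png'); np.save(f'{n}0.npy',P)
o=manip.get_obs(); print(o['ee_pos'],o['tool_rot'],o['time'])
E
```

```text
pics
[ 131.65202757 -533.54837718  230.22438285] [-3.13955426e+00 -2.29847622e-04  2.41814259e-01] 0.1
```

View pics/top0.png

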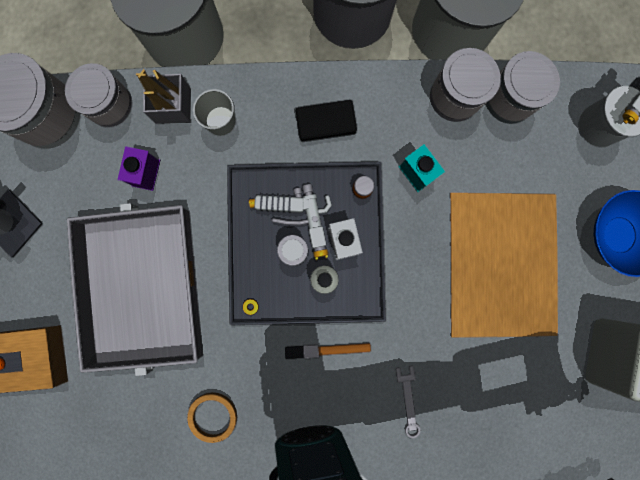

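View pics/side0.png

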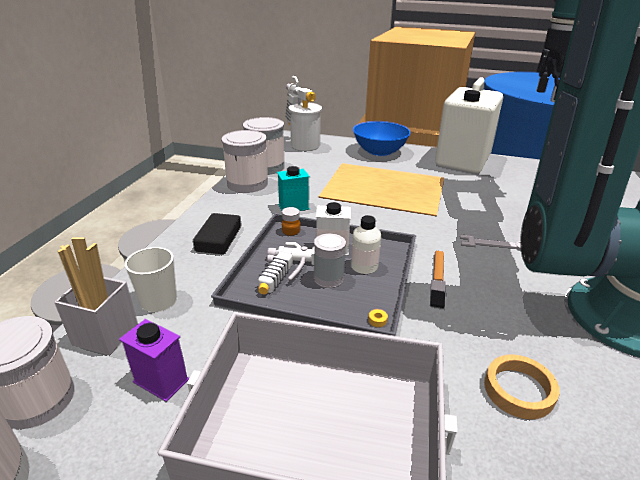

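The white can at (345,240) has a paper label and black cap, so it is the one meant. The purple one at (138,167) and the turquoise one at (422,167) are decoys. The tin is at (292,250), the bottle at (322,280), and the gun lies with its nose toward the robot and its head near (318,235). The pan is on the left (+y) and the card on the right (-y).

```bash
python3 - <<'E'
from h import *
P=np.load('top0.npy'); im=cv2.imread('pics/top0.png')
cv2.imwrite('pics/crop.png',cv2.resize(im[155:330,220:395],None,fx=3.4,fy=3.4,interpolation=cv2.INTER_CUBIC))
def box(u0,v0,u1,v1,z0,z1):
    Q=P[v0:v1,u0:u1].reshape(-1,3); Q=Q[np.isfinite(Q).all(1)]; return Q[(Q[:,2]>z0)&(Q[:,2]<z1)]
def rep(n,Q):
    Q2=np.float32(Q[:,:2]); r=cv2.minAreaRect(Q2); c=cv2.minEnclosingCircle(Q2)
    print(n,len(Q),'z',np.round(np.median(Q[:,2]),1),'rect',np.round(r[0]),np.round(r[1]),round(r[2],1),'circ',np.round(c[0],1),round(c[1],1))
rep('tin',box(272,230,312,270,80,100))
rep('bottlecap',box(300,255,345,300,105,125))
rep('bottle',box(300,255,345,300,65,125))
rep('can',box(325,212,365,262,86,100))
rep('cancap',box(325,212,365,262,102,120))
rep('gun',box(245,180,340,262,12,50))
rep('tray rim',box(215,150,400,335,14,26))
rep('pan rim',box(60,195,210,380,68,85))
rep('jar',box(350,170,380,205,45,70))
rep('cap',box(238,292,262,320,12,25))
m=cv2.inRange(cv2.cvtColor(im,cv2.COLOR_BGR2HSV),(8,90,90),(22,255,255)); m[:, :440]=0; m[:,565:]=0; m[:180]=0;m[345:]=0
rep('card',P[m>0][np.isfinite(P[m>0]).all(1)])
E
```

```text
tin 714 z 87.8 rect [544.  50.] [55. 55.] 88.3 circ [544.1  49.8] 28.8
bottlecap 170 z 112.9 rect [487. -10.] [26. 26.] 88.6 circ [486.4  -9.4] 13.7
bottle 667 z 89.8 rect [496.  -5.] [83. 73.] 88.8 circ [507.4  -5.1] 48.4
can 697 z 92.5 rect [563. -52.] [68. 48.] 11.7 circ [562.6 -51.7] 40.3
cancap 191 z 106.7 rect [563. -51.] [28. 28.] 43.4 circ [563.1 -51.9] 14.5
gun 2048 z 30.1 rect [596.  50.] [158. 165.] 6.4 circ [589.3  48.9] 109.2
tray rim 2981 z 20.6 rect [561.  25.] [318. 328.] 89.7 circ [559.7  26.4] 224.5
pan rim 2274 z 75.9 rect [475. 369.] [308. 238.] 4.1 circ [475.6 369.5] 191.4
jar 296 z 54.5 rect [669. -93.] [36. 37.] 45.0 circ [668.9 -93.3] 19.2
cap 153 z 16.4 rect [434. 141.] [30. 30.] 43.2 circ [433.5 141.1] 15.9
card 15090 z 2.6 rect [ 504. -389.] [234. 301.] 88.5 circ [ 505.3 -387.3] 187.7
```

View pics/crop.png

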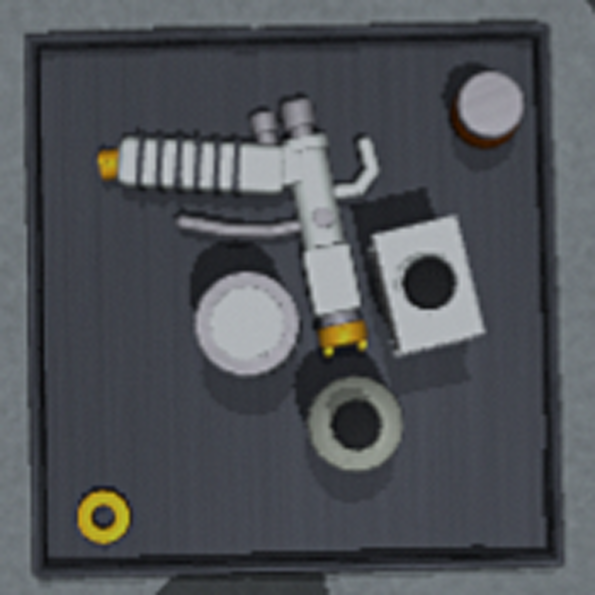

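The crop confirms the white can, the tin, the bottle with its black cap, and the gun with its nose toward the bottle. I'll start with the bottle.

```bash
cat > go.py <<'E'
# usage: go.py [c x y z yaw] | x y z yaw targets... ; steps in tool axes from the given/measured pose
import sys, numpy as np
from h import manip
a=[float(v) for v in sys.argv[1:]]
o=manip.get_obs(); p=np.array(o['ee_pos']); w=o['tool_rot'][2]
print('at',np.round(p,1),'yaw',round(w,3),'t',o['time'])
c,s=np.cos(w),np.sin(w)
for i in range(0,len(a),4):
    d=np.array(a[i:i+3])-p
    print(np.round([(c*d[0]+s*d[1])/25,(s*d[0]-c*d[1])/25,-d[2]/25,np.degrees(w-a[i+3])/8],2))
E
python3 go.py 487 -10 180 0 487 -10 49 0
python3 - <<'E'
from h import *
P=np.load('top0.npy')
Q=P[175:262,245:345].reshape(-1,3);Q=Q[np.isfinite(Q).all(1)]
B=Q[(Q[:,2]>20)&(Q[:,2]<45)&(abs(Q[:,0]-580)<75)&(Q[:,1]<35)&(Q[:,1]>-20)&(np.hypot(Q[:,0]-544,Q[:,1]-50)>34)]
for x in range(510,650,10):
    q=B[abs(B[:,0]-x)<5]
    if len(q): print(x,len(q),np.round([q[:,1].min(),q[:,1].max(),q[:,2].max()]))
E
```

```text
at [ 131.7 -533.5  230.2] yaw 0.242 t 0.1
[ 18.82 -16.93   2.01   1.73]
[ 18.82 -16.93   7.25   1.73]
530 23 [-17.   9.  35.]
540 69 [-19.   9.  36.]
550 62 [-17.  11.  36.]
560 70 [-14.  14.  38.]
570 71 [-14.  16.  37.]
580 72 [-12.  18.  37.]
590 67 [-10.  18.  37.]
600 75 [-5. 34. 34.]
610 64 [-3. 32. 37.]
620 77 [-20.  35.  34.]
630 100 [-20.  35.  35.]
640 81 [ 0. 35. 36.]
```

Emit:
apply_moves --plan '[18.8, -16.9, 2, 1.73, 18.8, -16.9, 2, 1.73, 18.8, -16.9, 2, 1.73, 18.8, -16.9, 2, 1.73, 18.8, -16.9, 2, 1.73, 18.8, -16.9, 2, 1.73, 18.8, -16.9, 2, 1.73, 18.8, -16.9, 2, 1.73, 18.8, -16.9, 2, 1.73, 18.8, -16.9, 2, 1.73, 18.8, -16.9, 2, 1.73, 18.8, -16.9, 2, 1.73, 18.8, -16.9, 2, 1.73, 18.8, -16.9, 2, 1.73, 18.8, -16.9, 2, 1.73, 18.8, -16.9, 2, 1.73, 18.8, -16.9, 2, 1.73]' --hand 85

```text
time: 1.8
ee_pos: [486.4, -12.5, 181.4]
tool_rot: [3.141, -0.0, -0.002]
wrist_force: [-0.0, 0.6, -0.4]
finger_gap: 1.0
grasp_force: 0.0
```

```bash
python3 go.py 487 -10 49 0; python3 - <<'E'
from h import *
im,P=cloud('wrist','pics/w1.png')
Q=P.reshape(-1,3);Q=Q[np.isfinite(Q).all(1)]
def rep(n,c,r,z0,z1):
    q=Q[(np.hypot(Q[:,0]-c[0],Q[:,1]-c[1])<r)&(Q[:,2]>z0)&(Q[:,2]<z1)]
    if len(q)<20: print(n,'none');return
    e=cv2.minEnclosingCircle(np.float32(q[:,:2])); t=cv2.minAreaRect(np.float32(q[:,:2])); print(n,len(q),np.round(e[0],1),round(e[1],1),np.round(t[0],1),np.round(t[1]),round(t[2],1),np.median(q[:,2]).round(1))
rep('bcap',(487,-10),40,105,125)
rep('tin',(544,50),45,80,100)
rep('can',(563,-52),55,86,100)
E
```

```text
at [486.4 -12.5 181.4] yaw -0.002 t 1.8
[ 0.02 -0.1   5.3  -0.01]
bcap 1793 [486.6  -9.9] 14.1 [486.8  -9.9] [27. 27.] 4.8 112.8
tin 7302 [543.9  49.6] 29.0 [544.2  49.3] [57. 57.] 3.5 88.0
can 7777 [563.1 -52.6] 41.3 [563.2 -52.4] [68. 48.] 11.8 92.5
```

View pics/w1.png

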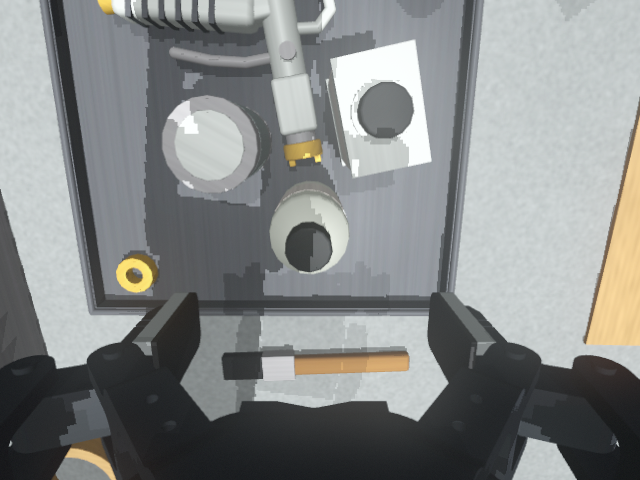

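The wrist view agrees with the first measurement to within 1 mm: bottle at (308,235), tin at (212,145), can at (385,110). Going down to the bottle.

Emit:
apply_moves --plan '[0, -0.05, 1.5, 0, 0, -0.05, 3, 0, 0, -0.05, 4.2, 0, 0, -0.05, 4.9, 0, 0, -0.05, 5.25, 0, 0, -0.05, 5.25, 0, 0, -0.05, 5.25, 0]'

```text
time: 2.55
ee_pos: [487.7, -10.6, 51.3]
tool_rot: [3.141, -0.002, -0.0]
wrist_force: [-0.5, -0.5, 0.3]
finger_gap: 0.997
grasp_force: 0.0
```

Emit:
apply_moves --plan '[0, 0, 0, 0, 0, 0, 0, 0, 0, 0, 0, 0, 0, 0, 0, 0, 0, 0, 0, 0, 0, 0, 0, 0, 0, 0, 0, 0, 0, 0, 0, 0]' --hand 30

```text
time: 3.35
ee_pos: [488.1, -9.9, 51.7]
tool_rot: [3.141, -0.003, 0.001]
wrist_force: [-0.2, 1.8, 5.9]
finger_gap: 0.612
grasp_force: 62.9
```

Emit:
apply_moves --plan '[0, 0, -0.8, 0, 0, 0, -1.8, 0, -0.1, 0.5, -2.4, 0, -0.35, 1.6, -2.4, 0, -0.7, 3.2, -2.4, 0, -1.06, 4.8, -2.4, 0, -1.4, 6.4, -2.4, 0, -1.76, 8, -2.4, 0, -2.1, 9.6, -2.4, 0, -2.5, 11.2, -2.4, 0, -2.75, 12.4, -2.4, 0, -2.87, 13, -2.4, 0, -2.9, 13.2, -2.2, 0, -2.9, 13.2, -1.5, 0, -2.9, 13.2, -0.8, 0, -2.9, 13.2, -0.35, 0, -2.9, 13.2, -0.1, 0, -2.9, 13.2, -0.04, 0, -2.9, 13.2, -0.04, 0, -2.9, 13.2, -0.04, 0]'

```text
time: 5.35
ee_pos: [415.0, -339.2, 51.8]
tool_rot: [-3.141, -0.001, 0.001]
wrist_force: [0.3, 4.5, 2.9]
finger_gap: 0.613
grasp_force: 63.7
```

Emit:
apply_moves --plan '[0, 0, 0, 0, 0, 0, 0, 0, 0, 0, 0, 0, 0, 0, 0, 0, 0, 0, 0, 0, 0, 0, 0, 0]' --hand 85

```text
time: 5.95
ee_pos: [414.4, -340.1, 51.0]
tool_rot: [3.141, -0.0, 0.0]
wrist_force: [0.2, -0.1, 0.6]
finger_gap: 0.993
grasp_force: 0.0
```

```bash
python3 go.py 415 -340 140 0 563 -52.5 140 0.205 563 -52.5 45 0.205; python3 -c "
from h import *
print(manip.get_obs()['finger_gap'])"
```

```text
at [ 414.4 -340.1   51. ] yaw 0.0 t 5.95
[ 0.02 -0.01 -3.56  0.  ]
[  5.95 -11.5   -3.56  -1.47]
[  5.95 -11.5    0.24  -1.47]
0.9929923394981693
```

Emit:
apply_moves --plan '[0, 0, -1, 0, 0, 0, -2.6, 0, 0, 0, -3.6, 0, 0.5, -1, -3.6, -0.2, 1.4, -2.7, -3.6, -0.6, 2.3, -4.4, -3.6, -1, 3.2, -6.2, -3.6, -1.47, 4.1, -7.9, -3.6, -1.47, 5, -9.7, -3.6, -1.47, 5.7, -11, -3.6, -1.47, 5.95, -11.5, -3.6, -1.47, 5.95, -11.5, -3.5, -1.47, 5.95, -11.5, -2.4, -1.47, 5.95, -11.5, -1.2, -1.47, 5.95, -11.5, -0.3, -1.47, 5.95, -11.5, 0.2, -1.47, 5.95, -11.5, 0.24, -1.47, 5.95, -11.5, 0.24, -1.47]'

```text
time: 7.75
ee_pos: [563.3, -53.6, 45.7]
tool_rot: [3.141, -0.001, 0.204]
wrist_force: [0.2, 0.4, 0.4]
finger_gap: 0.994
grasp_force: 0.0
```

Emit:
apply_moves --plan '[0, 0, 0, 0, 0, 0, 0, 0, 0, 0, 0, 0, 0, 0, 0, 0, 0, 0, 0, 0, 0, 0, 0, 0, 0, 0, 0, 0, 0, 0, 0, 0]' --hand 25

```text
time: 8.55
ee_pos: [564.0, -52.5, 46.5]
tool_rot: [3.141, -0.002, 0.206]
wrist_force: [-0.3, 1.1, 5.2]
finger_gap: 0.532
grasp_force: 62.1
```

```bash
python3 go.py 563 -52.5 105 0.205 510 -340 105 0 510 -340 46 0; python3 -c "
from h import *
print(manip.get_obs()['finger_gap'])"
```

```text
at [564.  -52.5  46.5] yaw 0.206 t 8.55
[-0.04 -0.01 -2.34  0.01]
[-4.46 10.82 -2.34  1.47]
[-4.46 10.82  0.02  1.47]
0.531756479991546
```

Emit:
apply_moves --plan '[0, 0, -0.8, 0, 0, 0, -1.8, 0, -0.2, 0.5, -2.4, 0.1, -0.65, 1.6, -2.4, 0.3, -1.3, 3.2, -2.4, 0.5, -2, 4.8, -2.4, 0.7, -2.64, 6.4, -2.4, 0.9, -3.3, 8, -2.4, 1.1, -3.9, 9.4, -2.4, 1.3, -4.3, 10.4, -2.4, 1.47, -4.45, 10.8, -2.4, 1.47, -4.45, 10.8, -2.1, 1.47, -4.45, 10.8, -1.5, 1.47, -4.45, 10.8, -0.8, 1.47, -4.45, 10.8, -0.35, 1.47, -4.45, 10.8, -0.1, 1.47, -4.45, 10.8, -0.04, 1.47, -4.45, 10.8, -0.04, 1.47, -4.45, 10.8, -0.04, 1.47]'

```text
time: 10.45
ee_pos: [509.7, -338.5, 46.6]
tool_rot: [-3.141, -0.0, 0.001]
wrist_force: [-1.5, 2.9, 1.8]
finger_gap: 0.534
grasp_force: 62.6
```

Emit:
apply_moves --plan '[0, 0, 0, 0, 0, 0, 0, 0, 0, 0, 0, 0, 0, 0, 0, 0, 0, 0, 0, 0, 0, 0, 0, 0]' --hand 85

```text
time: 11.05
ee_pos: [509.3, -339.7, 46.1]
tool_rot: [3.141, -0.0, 0.0]
wrist_force: [-0.5, -0.8, -0.4]
finger_gap: 0.995
grasp_force: 0.0
```

```bash
python3 go.py 510 -340 135 0 544 49.5 135 0 544 49.5 42 0
```

```text
at [ 509.3 -339.7   46.1] yaw 0.0 t 11.05
[ 0.03  0.01 -3.56  0.  ]
[  1.39 -15.57  -3.56   0.  ]
[  1.39 -15.57   0.16   0.  ]
```

Emit:
apply_moves --plan '[0, 0, -1, 0, 0, 0, -2.6, 0, 0, 0, -3.6, 0, 0.1, -1, -3.6, 0, 0.25, -2.8, -3.6, 0, 0.41, -4.6, -3.6, 0, 0.57, -6.4, -3.6, 0, 0.73, -8.2, -3.6, 0, 0.9, -10, -3.6, 0, 1.05, -11.8, -3.6, 0, 1.2, -13.6, -3.6, 0, 1.36, -15.1, -3.6, 0, 1.39, -15.57, -3.6, 0, 1.39, -15.57, -3, 0, 1.39, -15.57, -1.8, 0, 1.39, -15.57, -0.6, 0, 1.39, -15.57, 0, 0, 1.39, -15.57, 0.16, 0, 1.39, -15.57, 0.16, 0, 1.39, -15.57, 0.16, 0]'

```text
time: 13.05
ee_pos: [545.2, 49.2, 43.5]
tool_rot: [3.141, -0.003, -0.0]
wrist_force: [-0.3, -0.3, 0.7]
finger_gap: 0.99
grasp_force: 0.0
```

Emit:
apply_moves --plan '[0, 0, 0, 0, 0, 0, 0, 0, 0, 0, 0, 0, 0, 0, 0, 0, 0, 0, 0, 0, 0, 0, 0, 0, 0, 0, 0, 0, 0, 0, 0, 0]' --hand 35

```text
time: 13.85
ee_pos: [545.1, 50.0, 43.7]
tool_rot: [-3.141, -0.003, 0.001]
wrist_force: [0.9, 1.0, 5.6]
finger_gap: 0.656
grasp_force: 64.2
```

```bash
python3 go.py 600 -340 105 0
```

```text
at [545.1  50.   43.7] yaw 0.001 t 13.85
[ 2.19 15.6  -2.45  0.  ]
```

Emit:
apply_moves --plan '[0, 0, -0.8, 0, 0, 0, -1.8, 0, 0.1, 0.6, -2.4, 0, 0.28, 2, -2.4, 0, 0.5, 3.7, -2.4, 0, 0.75, 5.4, -2.4, 0, 1, 7.1, -2.4, 0, 1.25, 8.8, -2.4, 0, 1.5, 10.6, -2.4, 0, 1.75, 12.4, -2.4, 0, 2, 14, -2.4, 0, 2.15, 15.1, -2.4, 0, 2.2, 15.6, -2.3, 0, 2.2, 15.6, -1.6, 0, 2.2, 15.6, -0.8, 0, 2.2, 15.6, -0.35, 0, 2.2, 15.6, -0.1, 0, 2.2, 15.6, -0.04, 0, 2.2, 15.6, -0.04, 0, 2.2, 15.6, -0.04, 0]'

```text
time: 15.85
ee_pos: [599.4, -339.6, 43.8]
tool_rot: [-3.141, -0.001, 0.001]
wrist_force: [-2.0, 2.6, 1.0]
finger_gap: 0.65
grasp_force: 65.2
```

Emit:
apply_moves --plan '[0, 0, 0, 0, 0, 0, 0, 0, 0, 0, 0, 0, 0, 0, 0, 0, 0, 0, 0, 0, 0, 0, 0, 0]' --hand 85

```text
time: 16.45
ee_pos: [599.1, -340.4, 43.1]
tool_rot: [3.141, -0.0, 0.0]
wrist_force: [-0.2, -0.4, 0.6]
finger_gap: 0.995
grasp_force: 0.0
```

```bash
python3 go.py 500 -10 200 0.19
```

```text
at [ 599.1 -340.4   43.1] yaw 0.0 t 16.45
[ -3.96 -13.22  -6.28  -1.36]
```

Emit:
apply_moves --plan '[0, 0, -1.5, 0, 0, 0, -3, 0, 0, 0, -4.5, 0, -4, -13.2, -6.3, -1.36, -4, -13.2, -6.3, -1.36, -4, -13.2, -6.3, -1.36, -4, -13.2, -6.3, -1.36, -4, -13.2, -6.3, -1.36, -4, -13.2, -6.3, -1.36, -4, -13.2, -6.3, -1.36, -4, -13.2, -6.3, -1.36, -4, -13.2, -6.3, -1.36, -4, -13.2, -6.3, -1.36, -4, -13.2, -6.3, -1.36]'

```text
time: 17.85
ee_pos: [499.2, -11.5, 200.1]
tool_rot: [3.141, 0.001, 0.188]
wrist_force: [-0.3, -0.7, -0.4]
finger_gap: 0.995
grasp_force: 0.0
```

```bash
python3 - <<'E'
from h import *
im,P=cloud('wrist','pics/w2.png'); np.save('w2.npy',P)
imt,T=cloud('top','pics/t2.png'); np.save('t2.npy',T)
Q=P.reshape(-1,3);Q=Q[np.isfinite(Q).all(1)]
for lo,hi in((530,585),):
    B=Q[(Q[:,2]>18)&(Q[:,2]<45)&(Q[:,0]>500)&(Q[:,0]<650)&(Q[:,1]<40)&(Q[:,1]>-25)]
    for x in range(505,650,8):
        q=B[abs(B[:,0]-x)<4]
        if len(q): print(x,len(q),np.round([q[:,1].min(),q[:,1].max(),np.median(q[:,2]),q[:,2].max()],1))
cv2.imwrite('pics/tw.png',np.hstack([cv2.resize(im,(400,300)),cv2.resize(imt[150:360,320:600],(400,300))]))
E
python3 go.py
```

```text
529 80 [-18.2   9.1  22.   32.5]
537 342 [-19.4  10.4  30.8  34.2]
545 336 [-18.4   9.9  28.7  33.8]
553 325 [-15.1  12.2  31.8  34.4]
561 377 [-14.9  13.5  32.9  35.5]
569 390 [-13.8  15.   32.9  34.5]
577 395 [-12.5  16.4  32.8  35.1]
585 393 [-10.9  17.5  32.8  35.4]
593 354 [-9.2 18.3 29.4 34.4]
601 612 [-6.4 39.8 25.4 35.6]
609 397 [-4.8 38.  28.8 35.1]
617 392 [-15.1  22.6  28.4  32.6]
625 874 [-23.1  40.   26.7  34.4]
633 764 [-25.   40.   29.7  34.6]
641 717 [-25.   40.   30.1  35.3]
649 486 [-24.8  40.   30.2  33.9]
at [499.2 -11.5 200. ] yaw 0.188 t 17.95
```

View pics/tw.png

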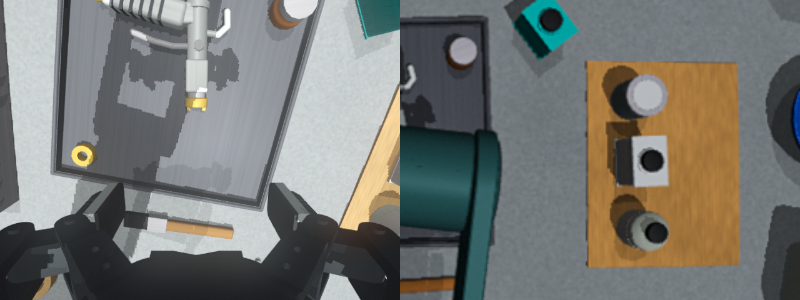

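The wrist view shows the gun free, with its head block around (196,70) in the left half. All three containers stand upright on the card in the right half, at (645,95), (650,160) and (648,232).

```bash
python3 go.py 575 1.5 60 0.165 575 1.5 8 0.165
```

```text
at [499.2 -11.5 200. ] yaw 0.188 t 17.95
[3.08 0.06 5.6  0.16]
[3.08 0.06 7.68 0.16]
```

Emit:
apply_moves --plan '[1, 0, 1, 0.16, 2.2, 0.05, 2.5, 0.16, 3.08, 0.06, 4, 0.16, 3.08, 0.06, 5.4, 0.16, 3.08, 0.06, 6.4, 0.16, 3.08, 0.06, 7.1, 0.16, 3.08, 0.06, 7.5, 0.16, 3.08, 0.06, 7.65, 0.16, 3.08, 0.06, 7.65, 0.16, 3.08, 0.06, 7.65, 0.16]'

```text
time: 18.95
ee_pos: [575.9, 2.5, 10.7]
tool_rot: [3.141, -0.002, 0.167]
wrist_force: [-0.0, 0.0, -1.1]
finger_gap: 0.996
grasp_force: 0.0
```

Emit:
apply_moves --plan '[0, 0, 0, 0, 0, 0, 0, 0, 0, 0, 0, 0, 0, 0, 0, 0, 0, 0, 0, 0, 0, 0, 0, 0, 0, 0, 0, 0, 0, 0, 0, 0, 0, 0, 0, 0, 0, 0, 0, 0]' --hand 10

```text
time: 19.95
ee_pos: [575.2, 2.4, 9.9]
tool_rot: [3.141, -0.001, 0.168]
wrist_force: [-1.3, -2.3, 6.1]
finger_gap: 0.315
grasp_force: 60.9
```

```bash
python3 go.py 442 329 120 0.07 442 329 9 0.07
```

```text
at [575.2   2.4   9.9] yaw 0.168 t 19.95
[ -3.07 -13.77  -4.4    0.7 ]
[ -3.07 -13.77   0.04   0.7 ]
```

Emit:
apply_moves --plan '[0, 0, -0.2, 0, 0, 0, -0.6, 0, 0, 0, -1.2, 0, 0, 0, -2, 0, 0, 0, -2.8, 0, 0, 0, -3.6, 0, 0, 0, -4.2, 0, 0, 0, -4.5, 0, 0, 0, -4.5, 0]'

```text
time: 20.85
ee_pos: [575.6, 2.8, 123.3]
tool_rot: [3.141, -0.003, 0.168]
wrist_force: [0.1, -1.2, -4.8]
finger_gap: 0.32
grasp_force: 59.7
```

```bash
python3 go.py 442 329 120 0.07; python3 - <<'E'
from h import *
im,P=cloud('side','pics/s3.png'); cv2.imwrite('pics/s3c.png',cv2.resize(im[180:340,180:460],None,fx=2,fy=2))
E
```

```text
at [575.6   2.8 123.3] yaw 0.168 t 20.85
[ -3.09 -13.76   0.13   0.7 ]
```

View pics/s3c.png

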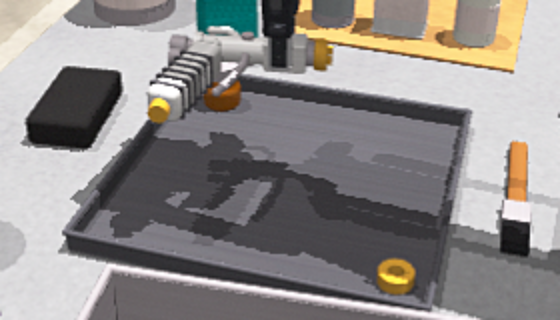

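The gun hangs level, held at the head (280,55). Carrying it to the pan.

Emit:
apply_moves --plan '[-0.1, -0.4, 0, 0, -0.35, -1.5, 0, 0.1, -0.7, -3, 0, 0.2, -1.05, -4.6, 0, 0.3, -1.4, -6.2, 0, 0.4, -1.75, -7.8, 0, 0.5, -2.1, -9.4, 0, 0.6, -2.5, -11, 0, 0.7, -2.8, -12.4, 0, 0.7, -3, -13.4, 0, 0.7, -3.09, -13.76, 0, 0.7, -3.09, -13.76, 0, 0.7, -3.09, -13.76, 0, 0.7]'

```text
time: 22.2
ee_pos: [441.0, 328.2, 121.0]
tool_rot: [3.14, 0.001, 0.07]
wrist_force: [0.4, -0.7, -5.1]
finger_gap: 0.317
grasp_force: 60.1
```

```bash
python3 go.py 442 329 10 0.07
```

```text
at [441.  328.2 121. ] yaw 0.07 t 22.2
[ 0.04 -0.03  4.44 -0.  ]
```

Emit:
apply_moves --plan '[0, 0, 0.4, 0, 0, 0, 1.2, 0, 0, 0, 2, 0, 0, 0, 2.8, 0, 0, 0, 3.4, 0, 0, 0, 3.8, 0, 0, 0, 4.1, 0, 0, 0, 4.3, 0, 0, 0, 4.4, 0, 0, 0, 4.45, 0, 0, 0, 4.45, 0, 0, 0, 4.45, 0]'

```text
time: 23.4
ee_pos: [441.6, 329.4, 11.1]
tool_rot: [-3.141, -0.001, 0.07]
wrist_force: [-0.1, -0.9, -5.3]
finger_gap: 0.316
grasp_force: 60.1
```

Emit:
apply_moves --plan '[0, 0, 0.04, 0, 0, 0, 0.04, 0, 0, 0, 0.07, 0, 0, 0, 0.07, 0, 0, 0, 0.07, 0]'

```text
time: 23.9
ee_pos: [441.6, 329.4, 9.9]
tool_rot: [-3.141, -0.001, 0.07]
wrist_force: [-2.5, -0.3, 2.9]
finger_gap: 0.313
grasp_force: 61.0
```

Contact with the pan floor. I'll release to 55 mm, which leaves room inside the pan, then go up.

Emit:
apply_moves --plan '[0, 0, 0, 0, 0, 0, 0, 0, 0, 0, 0, 0, 0, 0, 0, 0, 0, 0, 0, 0, 0, 0, 0, 0]' --hand 55

```text
time: 24.5
ee_pos: [441.3, 329.1, 8.7]
tool_rot: [3.142, -0.0, 0.07]
wrist_force: [0.1, -0.1, 0.3]
finger_gap: 0.647
grasp_force: 0.0
```

Emit:
apply_moves --plan '[0, 0, -0.3, 0, 0, 0, -1, 0, 0, 0, -2, 0, 0, 0, -3.5, 0, 0, 0, -5, 0, 0, 0, -6, 0, 0, 0, -6, 0]'

```text
time: 25.2
ee_pos: [443.8, 330.6, 165.0]
tool_rot: [-3.137, -0.01, 0.07]
wrist_force: [1.1, 0.1, 1.0]
finger_gap: 0.642
grasp_force: 0.0
```

```bash
python3 - <<'E'
from h import *
im,P=cloud('wrist','pics/w4.png'); imt,T=cloud('top','pics/t4.png')
v,u=np.where(np.isfinite(T[...,2]))
def rep(n,c,r,z0,z1):
    Q=T.reshape(-1,3);Q=Q[np.isfinite(Q).all(1)]
    q=Q[(np.hypot(Q[:,0]-c[0],Q[:,1]-c[1])<r)&(Q[:,2]>z0)&(Q[:,2]<z1)]
    e=cv2.minEnclosingCircle(np.float32(q[:,:2])); t=cv2.minAreaRect(np.float32(q[:,:2])); print(n,len(q),np.round(e[0],1),round(e[1],1),np.round(t[0],1),np.round(t[1]),round(t[2],1))
rep('bcap',(415,-340),40,105,125);rep('tin',(599,-340),45,80,100);rep('can',(510,-340),46,86,100)
cv2.imwrite('pics/c4.png',np.hstack([cv2.resize(im,(400,300)),cv2.resize(imt[190:390,60:330],(400,300))]))
E
python3 go.py 599.5 -340 145 0
```

```text
bcap 178 [ 412.3 -338. ] 14.3 [ 412.9 -337.6] [27. 26.] 25.3
tin 654 [ 598.2 -338.5] 28.7 [ 598.5 -338.6] [56. 55.] 89.1
can 645 [ 508.3 -336.7] 40.3 [ 508.3 -337.9] [50. 67.] 88.2
at [441.4 329.2 159.4] yaw 0.07 t 25.3
[ 4.43 27.14  0.58  0.5 ]
```

View pics/c4.png

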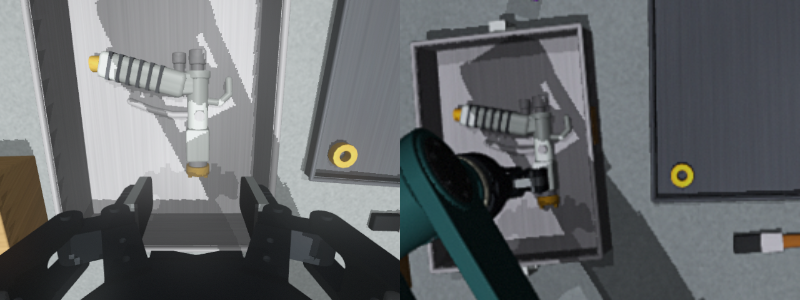

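The gun lies flat in the pan, head near (197,140) in the wrist view and (543,160) in the top view. Next I fetch the tin to bring it back.

Emit:
apply_moves --plan '[4.43, 27.14, 0.2, 0.5, 4.43, 27.14, 0.2, 0.5, 4.43, 27.14, 0.2, 0.5, 4.43, 27.14, 0.2, 0.5, 4.43, 27.14, 0.2, 0.5, 4.43, 27.14, 0.2, 0.5, 4.43, 27.14, 0.2, 0.5, 4.43, 27.14, 0.2, 0.5, 4.43, 27.14, 0.2, 0.5, 4.43, 27.14, 0.2, 0.5, 4.43, 27.14, 0.2, 0.5, 4.43, 27.14, 0.2, 0.5, 4.43, 27.14, 0.2, 0.5, 4.43, 27.14, 0.2, 0.5, 4.43, 27.14, 0.2, 0.5, 4.43, 27.14, 0.2, 0.5, 4.43, 27.14, 0.2, 0.5]' --hand 85

```text
time: 27.0
ee_pos: [598.7, -338.5, 152.3]
tool_rot: [-3.139, 0.002, 0.001]
wrist_force: [-0.5, 0.1, -0.1]
finger_gap: 0.997
grasp_force: 0.0
```

```bash
python3 go.py 599.2 -340 43.3 0
```

```text
at [ 598.7 -338.5  152.3] yaw 0.001 t 27.0
[0.02 0.06 4.36 0.01]
```

Emit:
apply_moves --plan '[0, 0.02, 1.2, 0, 0, 0.02, 2.4, 0, 0, 0.02, 3.5, 0, 0, 0.02, 4.1, 0, 0, 0.02, 4.35, 0, 0, 0.02, 4.35, 0, 0, 0.02, 4.35, 0]'

```text
time: 27.7
ee_pos: [600.2, -340.8, 47.0]
tool_rot: [3.14, -0.003, 0.001]
wrist_force: [-0.0, -0.0, 0.3]
finger_gap: 0.995
grasp_force: 0.0
```

Emit:
apply_moves --plan '[0, 0, 0, 0, 0, 0, 0, 0, 0, 0, 0, 0, 0, 0, 0, 0, 0, 0, 0, 0, 0, 0, 0, 0, 0, 0, 0, 0, 0, 0, 0, 0]' --hand 35

```text
time: 28.5
ee_pos: [600.2, -340.7, 47.0]
tool_rot: [3.14, -0.003, 0.0]
wrist_force: [0.3, 2.0, 5.1]
finger_gap: 0.655
grasp_force: 64.5
```

```bash
python3 go.py 545 49.7 43.5 0
```

```text
at [ 600.2 -340.7   47. ] yaw 0.0 t 28.5
[ -2.2  -15.62   0.14   0.  ]
```

Emit:
apply_moves --plan '[0, 0, -0.8, 0, 0, 0, -1.8, 0, -0.1, -0.6, -2.4, 0, -0.28, -2, -2.4, 0, -0.5, -3.7, -2.4, 0, -0.75, -5.4, -2.4, 0, -1, -7.1, -2.4, 0, -1.25, -8.8, -2.4, 0, -1.5, -10.6, -2.4, 0, -1.75, -12.4, -2.4, 0, -2, -14, -2.4, 0, -2.12, -15.1, -2.4, 0, -2.17, -15.62, -2.3, 0, -2.17, -15.62, -1.6, 0, -2.17, -15.62, -0.8, 0, -2.17, -15.62, -0.35, 0, -2.17, -15.62, -0.1, 0, -2.17, -15.62, -0.04, 0, -2.17, -15.62, -0.04, 0, -2.17, -15.62, -0.04, 0]'

```text
time: 30.5
ee_pos: [544.8, 49.6, 47.1]
tool_rot: [3.141, 0.0, -0.0]
wrist_force: [-4.6, -0.3, 4.1]
finger_gap: 0.658
grasp_force: 64.9
```

Emit:
apply_moves --plan '[0, 0, 0, 0, 0, 0, 0, 0, 0, 0, 0, 0, 0, 0, 0, 0, 0, 0, 0, 0, 0, 0, 0, 0]' --hand 85

```text
time: 31.1
ee_pos: [545.0, 50.0, 46.0]
tool_rot: [3.141, -0.0, 0.0]
wrist_force: [0.6, -0.2, 0.0]
finger_gap: 0.995
grasp_force: 0.0
```

```bash
python3 go.py 509.5 -340 140 0 509.5 -340 46.3 0
```

```text
at [545.  50.  46.] yaw 0.0 t 31.1
[-1.42 15.6  -3.76  0.  ]
[-1.42e+00  1.56e+01 -1.00e-02  0.00e+00]
```

Emit:
apply_moves --plan '[0, 0, -1, 0, 0, 0, -2.6, 0, 0, 0, -3.7, 0, -0.1, 1, -3.7, 0, -0.25, 2.8, -3.7, 0, -0.41, 4.6, -3.7, 0, -0.57, 6.4, -3.7, 0, -0.73, 8.2, -3.7, 0, -0.9, 10, -3.7, 0, -1.05, 11.8, -3.7, 0, -1.2, 13.6, -3.7, 0, -1.38, 15.1, -3.7, 0, -1.42, 15.6, -3.7, 0, -1.42, 15.6, -3, 0, -1.42, 15.6, -1.8, 0, -1.42, 15.6, -0.7, 0, -1.42, 15.6, -0.1, 0, -1.42, 15.6, 0, 0, -1.42, 15.6, 0, 0, -1.42, 15.6, 0, 0]'

```text
time: 33.1
ee_pos: [510.6, -340.6, 48.0]
tool_rot: [3.139, -0.003, 0.001]
wrist_force: [0.2, 0.2, 0.4]
finger_gap: 0.993
grasp_force: 0.0
```

Emit:
apply_moves --plan '[0, 0, 0, 0, 0, 0, 0, 0, 0, 0, 0, 0, 0, 0, 0, 0, 0, 0, 0, 0, 0, 0, 0, 0, 0, 0, 0, 0, 0, 0, 0, 0]' --hand 25

```text
time: 33.9
ee_pos: [510.0, -340.0, 47.2]
tool_rot: [3.141, -0.001, 0.0]
wrist_force: [-1.5, 2.9, 5.6]
finger_gap: 0.536
grasp_force: 61.3
```

```bash
python3 go.py 563.7 -52.5 46.3 0.206
```

```text
at [ 510.  -340.    47.2] yaw 0.0 t 33.9
[  2.15 -11.5    0.04  -1.47]
```

Emit:
apply_moves --plan '[0, 0, -0.8, 0, 0, 0, -1.8, 0, 0.1, -0.5, -2.4, 0, 0.3, -1.6, -2.4, -0.3, 0.6, -3.2, -2.4, -0.5, 0.9, -4.8, -2.4, -0.7, 1.2, -6.4, -2.4, -0.9, 1.5, -8, -2.4, -1.1, 1.8, -9.6, -2.4, -1.3, 2.08, -11, -2.4, -1.47, 2.17, -11.5, -2.4, -1.47, 2.17, -11.5, -2.3, -1.47, 2.17, -11.5, -1.6, -1.47, 2.17, -11.5, -0.8, -1.47, 2.17, -11.5, -0.35, -1.47, 2.17, -11.5, -0.1, -1.47, 2.17, -11.5, -0.04, -1.47, 2.17, -11.5, -0.03, -1.47, 2.17, -11.5, -0.03, -1.47]'

```text
time: 35.8
ee_pos: [564.1, -52.9, 47.2]
tool_rot: [3.141, -0.001, 0.205]
wrist_force: [0.4, -0.1, -2.2]
finger_gap: 0.534
grasp_force: 61.3
```

Emit:
apply_moves --plan '[0, 0, 0, 0, 0, 0, 0, 0, 0, 0, 0, 0, 0, 0, 0, 0, 0, 0, 0, 0, 0, 0, 0, 0]' --hand 85

```text
time: 36.4
ee_pos: [563.7, -52.5, 46.9]
tool_rot: [3.141, -0.0, 0.206]
wrist_force: [0.2, -0.1, -0.7]
finger_gap: 0.995
grasp_force: 0.0
```

```bash
python3 go.py 414.6 -340 145 0 414.6 -340 51.3 0
```

```text
at [563.7 -52.5  46.9] yaw 0.206 t 36.4
[-8.19 10.04 -3.93  1.47]
[-8.19 10.04 -0.18  1.47]
```

Emit:
apply_moves --plan '[0, 0, -1, 0, 0, 0, -2.6, 0, 0, 0, -3.9, 0, -0.6, 0.7, -3.9, 0.2, -1.7, 2.1, -3.9, 0.5, -2.8, 3.5, -3.9, 0.9, -3.9, 4.8, -3.9, 1.3, -5.1, 6.2, -3.9, 1.47, -6.2, 7.6, -3.9, 1.47, -7.4, 9, -3.9, 1.47, -8, 9.8, -3.9, 1.47, -8.19, 10.04, -3.9, 1.47, -8.19, 10.04, -3.8, 1.47, -8.19, 10.04, -3, 1.47, -8.19, 10.04, -1.8, 1.47, -8.19, 10.04, -0.7, 1.47, -8.19, 10.04, -0.25, 1.47, -8.19, 10.04, -0.18, 1.47, -8.19, 10.04, -0.18, 1.47, -8.19, 10.04, -0.18, 1.47]'

```text
time: 38.4
ee_pos: [415.6, -340.6, 53.1]
tool_rot: [3.139, -0.002, 0.001]
wrist_force: [0.2, -0.5, 1.0]
finger_gap: 0.995
grasp_force: 0.0
```

Emit:
apply_moves --plan '[0, 0, 0, 0, 0, 0, 0, 0, 0, 0, 0, 0, 0, 0, 0, 0, 0, 0, 0, 0, 0, 0, 0, 0, 0, 0, 0, 0, 0, 0, 0, 0]' --hand 30

```text
time: 39.2
ee_pos: [415.0, -340.2, 52.8]
tool_rot: [3.141, -0.002, 0.0]
wrist_force: [-1.4, 2.7, 4.6]
finger_gap: 0.612
grasp_force: 62.3
```

```bash
python3 go.py 487.9 -10 51.7 0
```

```text
at [ 415.  -340.2   52.8] yaw 0.0 t 39.2
[  2.92 -13.21   0.05   0.  ]
```

Emit:
apply_moves --plan '[0, 0, -0.8, 0, 0, 0, -1.8, 0, 0.1, -0.5, -2.4, 0, 0.35, -1.6, -2.4, 0, 0.7, -3.2, -2.4, 0, 1.06, -4.8, -2.4, 0, 1.4, -6.4, -2.4, 0, 1.76, -8, -2.4, 0, 2.1, -9.6, -2.4, 0, 2.5, -11.2, -2.4, 0, 2.75, -12.4, -2.4, 0, 2.88, -13, -2.4, 0, 2.92, -13.2, -2.2, 0, 2.92, -13.2, -1.5, 0, 2.92, -13.2, -0.8, 0, 2.92, -13.2, -0.35, 0, 2.92, -13.2, -0.1, 0, 2.92, -13.2, -0.03, 0, 2.92, -13.2, -0.03, 0, 2.92, -13.2, -0.03, 0]'

```text
time: 41.2
ee_pos: [487.5, -10.3, 52.9]
tool_rot: [3.141, -0.001, -0.0]
wrist_force: [-1.8, 1.0, 3.4]
finger_gap: 0.614
grasp_force: 63.5
```

Emit:
apply_moves --plan '[0, 0, 0, 0, 0, 0, 0, 0, 0, 0, 0, 0, 0, 0, 0, 0, 0, 0, 0, 0, 0, 0, 0, 0]' --hand 85

```text
time: 41.8
ee_pos: [487.4, -10.0, 52.0]
tool_rot: [3.141, -0.0, 0.0]
wrist_force: [0.2, -0.0, 0.2]
finger_gap: 0.997
grasp_force: 0.0
```

Emit:
apply_moves --plan '[0, 0, -0.5, 0, 0, 0, -2, 0, 0, 0, -3.5, 0, 0, 0, -5.2, 0, 0, 3, -6, 0, -1, 5, -6, 0, -1, 7, -6, 0, -1, 9, -6, 0, -1, 10, -6, 0, -1, 10, -6, 0, -1, 10, -6, 0, -1, 10, -6, 0]'

```text
time: 43.0
ee_pos: [462.6, -259.1, 202.5]
tool_rot: [-3.141, -0.0, 0.001]
wrist_force: [0.1, -0.2, 0.3]
finger_gap: 0.995
grasp_force: 0.0
```

```bash
python3 - <<'E'
from h import *
imt,T=cloud('top','pics/t5.png'); Q=T.reshape(-1,3);Q=Q[np.isfinite(Q).all(1)]
def rep(n,c,r,z0,z1):
    q=Q[(np.hypot(Q[:,0]-c[0],Q[:,1]-c[1])<r)&(Q[:,2]>z0)&(Q[:,2]<z1)]
    e=cv2.minEnclosingCircle(np.float32(q[:,:2])); t=cv2.minAreaRect(np.float32(q[:,:2])); print(n,len(q),np.round(e[0],1),round(e[1],1),np.round(t[1]),round(t[2],1),np.median(q[:,2]).round(1))
rep('bcap',(487,-10),40,105,125);rep('tin',(544,50),45,80,100);rep('can',(563,-52),50,86,100);rep('jar',(669,-93),30,45,70);rep('cap',(434,141),30,12,25)
rep('gun',(480,370),105,15,50)
cv2.imwrite('pics/c5.png',cv2.resize(imt[150:390,60:400],(800,565)))
E
python3 go.py
```

```text
bcap 171 [486.1  -9. ] 13.8 [24. 26.] 88.4 112.6
tin 718 [543.7  49.5] 28.8 [55. 55.] 88.4 87.7
can 696 [563.1 -52.3] 41.0 [68. 48.] 11.7 92.2
jar 290 [669.1 -93.3] 19.1 [36. 37.] 89.5 54.6
cap 160 [426.6 141.4] 22.5 [29. 45.] 88.1 16.4
gun 2020 [467.  381.3] 98.1 [195. 117.] 43.1 30.0
at [ 462.7 -258.7  202.5] yaw 0.002 t 43.05
```

View pics/c5.png

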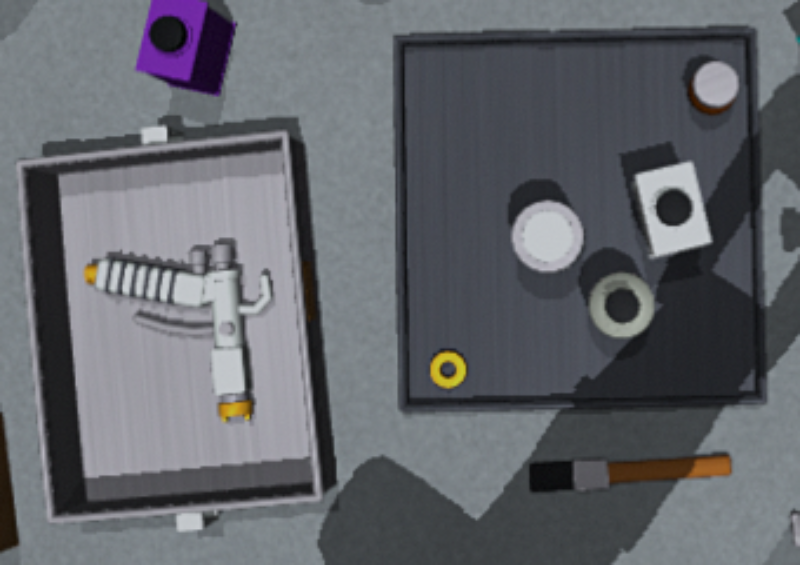

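The gun lies flat in the pan (228,330). The containers stand within about 1 mm of their starting spots, and the jar and air cap have not moved. Handing in.

```bash
python3 -c "
from cell import manip
print(manip.close_job())"
```

```text
the job is handed in; nothing more can be done
None
```

I handed the job in at about 43 s: the gun lies flat in the wash pan, the can, bottle and tin stand within about 1 mm of where they started, and the jar and air cap were not touched; no verdict was returned.

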